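# Shut and lock the outlet gate of the stone feeder

### The arm

A 6-joint arm with a two-finger parallel gripper is mounted at the origin on a cart in front of the work surface, level with it; the furniture and walls round the work are solid. World frame = base frame: x ahead of the robot, y to its left, z up, the work surface at z = 0. Lengths are in m, angles in rad, forces in N, time in s.
With the tool pointing down it reaches from about 0.375 to 0.825 m from the base axis. Payload 5.5 kg.
Tool frame: the origin (TCP) lies on the front face of the gripper's body, between the roots of the fingers; the fingertips stand 73 mm ahead of it and the grasp point (between the pads) lies 54 mm ahead of it; z points along the fingers, y is the line along which they close (so a half turn about z gives the same grasp; the last joint's range is limited). The gripper opens to 85 mm and grips with 20 to 120 N. Pads are 22 mm wide; open, the fingers measure 114 mm over their backs; the gripper's body (76 mm by 85 mm) begins 54 mm behind the grasp point. The pads swing forward as they close: fully open they stand 13 mm farther back than shut.
Start: joints at [-1.1, 0.314, -0.047, 1.21, 0, 1.571], TCP at [0.272, -0.535, 0.304] pointing down, gripper open.
Joint ranges: [-2.67, 2.67], [-0.69, 1.73], [-1.03, 1.25], [-2.08, 2.16], [-1.42, 1.45], [-3.14, 3.14]. Speed limits (rad/s): [2.39, 2.39, 3.01, 3.14, 3.14, 3.14].

### API

Orientations are given as [roll, pitch, yaw] about the fixed x, y, z axes, in that order (R = Rz(yaw) Ry(pitch) Rx(roll)).
In Python, from workcell import robot, get_image gives the robot as it stands. Calls block until the motion is done:
- robot.move_pose(position, orientation): joint-space move of the TCP to a pose.
- robot.line_to(position, ori=None, feed=0.15, max_force=None): straight line of the TCP; ori=None keeps the orientation; feed is the mean speed in m/s. With max_force (N) it stops when the force on the tool has changed by that much, and returns True; else False.
- robot.goto_joints(angles): joint-space move.
- robot.release() and robot.clamp(force=None): open the fingers fully, or close them until they stop; force is the grip in N (None keeps the last).
- robot.sleep(seconds).
- robot.inverse_kinematics(position, orientation): joint angles nearest the present ones, or None.
- get_image(name): name is "side" or "top"; returns a dict with "color" (400x640x3 uint8, blue, green, red), "vfov" (degrees; the focal length in pixels is half the picture's height over the tangent of half this angle, whatever the lens; pixels are square), "cx", "cy" (the principal point, pixels), "T" (4x4, takes a point from camera to world coordinates). Camera axes: x right, y down, z forward; pixel columns grow to the right and rows downward; lengths in m; the calibration is good to about 2 mm. A picture is of the moment at which its call begins. There is no depth.
A pose or a line that the arm cannot do raises robot.MotionError and nothing moves.
- robot.finish_job(): hands the job in; it is judged then, once.
Readings, each from a call of its own:
- robot.current_time_s(): time.
- robot.current_joint_pos(): joint angles.
- robot.current_dq(): joint speeds.
- robot.current_joint_torque(): joint torques, N m.
- robot.current_ee_pos(): TCP position.
- robot.current_eef_rot(): TCP orientation.
- robot.current_wrist_force(): force on the tool from outside, world axes, zero at the start.
- robot.current_wrist_torque(): the same for the moment, N m.
- robot.current_gripper_width(): finger opening in m.
- robot.current_finger_force(): force on a finger pad.
Only numpy, scipy, OpenCV 4.12 (cv2) and the standard library are available. Lean on these libraries where they do the work, as an engineer would, in place of code of your own. Each camera call takes 0.05 s, during which the arm holds its last target. There are 200 camera calls.

### The job

The empty stone feeder is to be refilled, so shut and lock its sliding outlet gate: pull the T-bar plunger up and give it a quarter turn so that it stays out by itself, let go, then push the gate's upright tab towards the hopper until the spring catch snaps in behind the gate's lug, pushing firmly but without ramming it. Then turn the T-bar back so that the plunger drops fully home again and locks the gate. Do not knock over or shove the jar, the loupe or the pen.

Things in the scene. Friction and masses are not known exactly. Their poses are not given: they have to be found in the camera images.
- feeder: Stone feeder, fixed on the desk: grey base 320 x 116 mm, two grey rails (44 mm high) with a steel gate plate between, clear box-shaped hopper, open at the top, at one end (x 49 to 151 mm, 96 mm wide, 110 mm high). Origin: on the desk under the bridge in the middle, on the plunger's axis. x runs along the rails from the gate's tab to the hopper, the way the gate closes; z up.
- gate: Sliding gate. Origin: middle of the rear face of its upright steel push tab (6 mm thick, 50 wide, 42 to 92 mm high), 72 mm above the desk; push that face towards the feeder's +x; axes as the feeder's. At the start the origin is at x = -158 to -146 mm of the feeder, and the plunger's pin in a slot bars the gate from closing. Rear side free; nothing beside its path is over 58 mm high.
- plunger (a joint): Lift of the plunger in m: 0 = down and home, its pin 7 mm deep in a slot of the gate plate; 0.0096 = held out, resting on the sleeve; 0.014 = upper stop. A spring pulls it down with 4 to 6 N. Over solid plate it rests at 0.007.
- knob (a joint): Turn of the T-bar in rad, anticlockwise from above, 0 to 1.45 (stops). At 0 the bar lies across the feeder (along its y) and its cross pin fits the sleeve's slot: within about 0.2 of 0 the plunger can drop. Lifted 0.010 or more it can turn; turned beyond about 0.7 and let go, it is held out on the sleeve.
- bar_grip (a point): Centre of the black T-bar on the plunger: 36 mm long, 12 mm thick, 26 mm tall, to be grasped across its thickness. On the plunger's axis, 99 mm above the desk when down; rises and turns with the bar; its y axis runs along the bar's length. The steel sleeve under it, 30 mm wide, ends 82 mm above the desk, 4 mm under the bar when down.
- stone_jar_1: Glass jar of small stones with a black screw cap, 39 mm wide, 43 mm tall, standing loose on the desk to the feeder's -y side; origin under its centre, z up.
- loupe: Folded metal loupe, 27 x 44 x 14 mm, lying loose on the desk to the feeder's +y side; origin under its centre.
- pen_click: Click pen, 12 x 145 x 9 mm, lying loose on the desk to the feeder's -y side, beyond the jar; origin under its centre, y along it.
- catch (a joint): Angle (rad) of the spring catch, a 42 mm steel finger on an upright pivot on the dark keeper block, which is clamped on the +y rail somewhere in a 12 mm range (not told): 0 = sprung in, about 0.16 while a lug on the gate pushes it aside, 0 again once it has snapped in behind the lug, with the gate's origin at x = -105 to -92 mm of the feeder (also 0 before the lug reaches it).
- gate_nose (a point): Middle of the gate plate's front edge, 228 mm ahead of the gate's origin, 39 mm above the desk. Behaviour of the gate: sliding takes 5 N, up to 11 N more while its lug forces the catch aside; 1 mm after the click the lug meets a rubber buffer (5 N per mm), which is hard after 6 mm more. The closed gate's slot takes the plunger's pin at gate origins from x = -108 to -85 mm.
Mind the look-alikes: they are no part of the job. Leave any pink look-alike of the stone_jar_1 alone.

How it is judged:
On the way, in this order (a step that is already met when the one before it is completed fails the run):
1. the plunger is pulled up and turned, and stays held out with the robot's hand off the feeder (value of joint plunger above 0.008 m and value of joint knob above 0.5 rad and x of gate in the frame of feeder below -0.128 m and contact force between the fingers and feeder below 0.2 N), for 0.2 s.
2. the gate is pushed shut and the catch has snapped in behind its lug while the plunger is still held out (x of gate in the frame of feeder above -0.108 m and value of joint catch below 0.04 rad and value of joint plunger above 0.0075 m), for 0.2 s.
At the end, for the whole second after the job is handed in: The gate's origin is beyond x = -108 mm of the feeder with the catch snapped in behind its lug (within 0.04 rad of rest), the plunger is down within 2 mm of home and the T-bar within 0.3 rad of straight across; jar, loupe and pen are within 30 mm of where they stood and the jar is upright (x of gate in the frame of feeder above -0.108 m and value of joint catch below 0.04 rad and value of joint plunger below 0.002 m and value of joint knob below 0.3 rad and distance of each of stone_jar_1, loupe, pen_click from where it was at the start of the episode below 0.03 m and angle between stone_jar_1's own z axis and vertical below 0.3 rad); the robot touches nothing.
It fails at once if the gate is rammed: the fingers press on it with more than 40 N (contact force between the fingers and gate above 40 N).
It fails at once if the jar is tipped over (angle between stone_jar_1's own z axis and vertical above 0.6 rad).
It also fails if it takes over 67 s, if anything falls off the work surface, if the arm or the gripper's body presses on something with over 40 N, if the wrist force passes 120 N, or if a joint passes its speed limit or range.

## Working session

There is one attempt and no reset: what is moved stays moved. The work goes in short steps, each a Python script; the robot and the scene stay as the last script left them, time stands still between calls to the robot, and variables do not carry over. Pictures are saved under pics/ and viewed, at most 10 in all, crops included, and the job is handed in when it is done.

```bash
mkdir -p pics; ls; python3 - <<'E'
from workcell import robot, get_image
import cv2
for n in("top","side"):
    im=get_image(n); cv2.imwrite(f"pics/{n}0.png",im["color"]); print(n,im["vfov"],im["cx"],im["cy"],im["T"].round(4).tolist(), [k for k in im])
E
```

```text
pics
top 56.89497052557691 319.86489011033814 201.89922044879592 [[0.0169, -0.9963, 0.0845, 0.5185], [-0.9992, -0.0199, -0.0344, -0.0427], [0.0359, -0.0838, -0.9958, 0.9588], [0.0, 0.0, 0.0, 1.0]] ['color', 'vfov', 'cx', 'cy', 'T']
side 51.38500590592636 314.53761891076044 201.85983627737932 [[0.9617, -0.1571, 0.2245, 0.3729], [-0.2732, -0.6147, 0.7399, -0.6798], [0.0218, -0.7729, -0.6341, 0.634], [0.0, 0.0, 0.0, 1.0]] ['color', 'vfov', 'cx', 'cy', 'T']
```

View pics/top0.png

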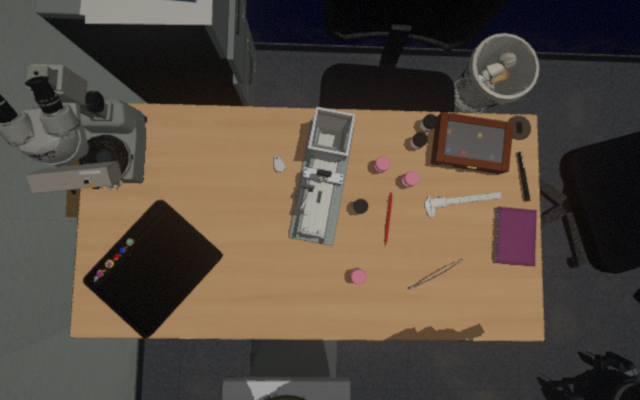

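View pics/side0.png

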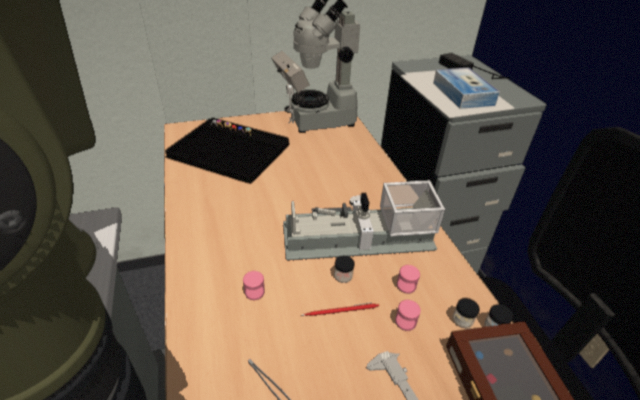

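The top view shows the feeder at about (320,175), with its hopper at the upper end (332,130). The T-bar is near (324,174) and the tab end near (315,238). The jar with stones is at (360,207), right by the feeder on its -y side. The other dark-capped jars at (419,140) and (429,122) are far away, and the pink ones at (381,163), (409,179) and (358,276) are look-alikes. The pen is at (388,218) and the loupe at (279,164). I'll confirm this in an enlarged crop.

```bash
python3 - <<'E'
import cv2
a=cv2.imread("pics/top0.png")[100:250,265:405]; b=cv2.imread("pics/side0.png")[170:290,270:450]
cv2.imwrite("pics/c1.png",cv2.resize(a,None,fx=4,fy=4,interpolation=cv2.INTER_CUBIC))
cv2.imwrite("pics/c2.png",cv2.resize(b,None,fx=4.4,fy=4.4,interpolation=cv2.INTER_CUBIC))
E
```

```text
(no output)
```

View pics/c1.png

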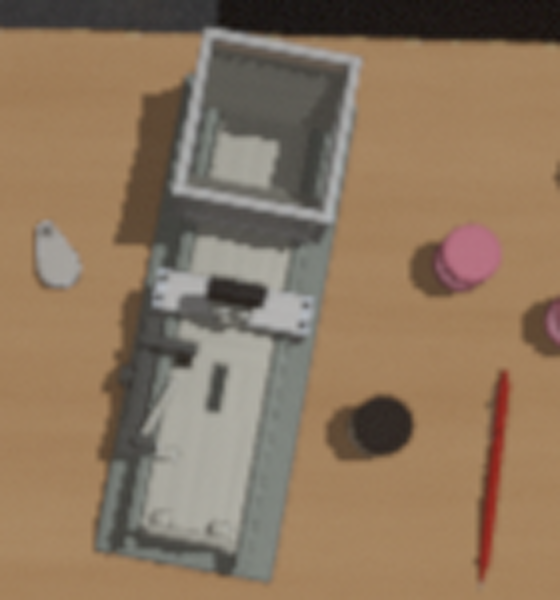

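View pics/c2.png

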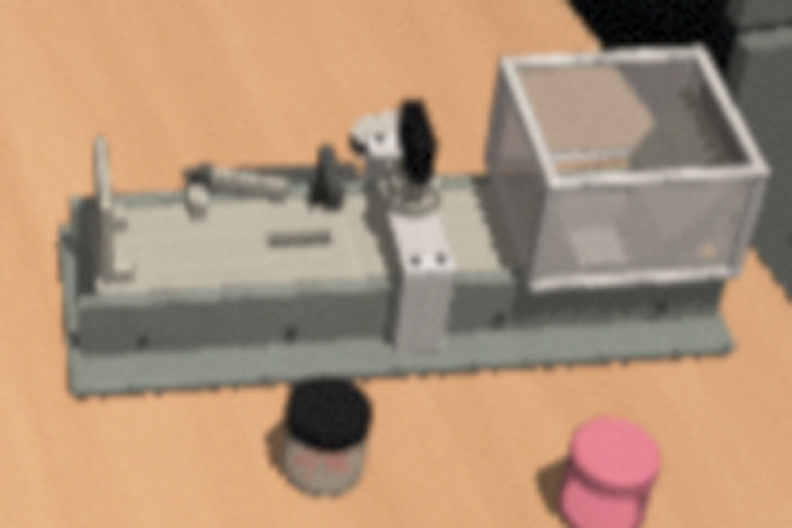

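The crops confirm the job's parts. The black T-bar on the bridge is at top (324.5,173) and side (365,202). The tab is at the near end, side (293,212). The catch is on the +y rail. The stones jar at top (360,206) stands beside the feeder, with its stones visible. Next I'll measure the bar, feeder yaw, tab and loose items.

```bash
cat > h.py <<'E'
import numpy as np, cv2
from workcell import robot, get_image
def ray(im,uv):
    f=200/np.tan(np.radians(im["vfov"])/2); T=im["T"]
    d=T[:3,:3]@np.array([(uv[0]-im["cx"])/f,(uv[1]-im["cy"])/f,1.]); return T[:3,3],d/np.linalg.norm(d)
def plane(im,uv,z):
    o,d=ray(im,uv); return o+d*(z-o[2])/d[2]
def tri(a,ua,b,ub):
    o1,d1=ray(a,ua);o2,d2=ray(b,ub)
    s=np.linalg.lstsq(np.c_[d1,-d2],o2-o1,rcond=None)[0]; p,q=o1+d1*s[0],o2+d2*s[1]
    return (p+q)/2,np.linalg.norm(p-q)
def blob(im,box,thr=40):
    x0,y0,x1,y1=box; m=(im["color"][y0:y1,x0:x1].max(2)<thr).astype(np.uint8)
    n,l,s,c=cv2.connectedComponentsWithStats(m); i=1+np.argmax(s[1:,4]); 
    r=cv2.minAreaRect(np.argwhere(l==i)[:,::-1].astype(np.float32)); return c[i]+[x0,y0],s[i],r
E
python3 - <<'E'
from h import *
np.set_printoptions(precision=4,suppress=True)
t,s=get_image("top"),get_image("side")
ct,st,rt=blob(t,(310,165,336,180)); cs,ss,rs=blob(s,(355,188,374,215))
print(ct,st,rt); print(cs,ss,rs); print("bar tri",tri(t,ct,s,cs),"plane .105",plane(t,ct,.105), "side plane .099",plane(s,cs,.099))
C=lambda u,v:(265+u/4,100+v/4); S=lambda u,v:(270+u/4.4,170+v/4.4)
# base near corners, pairs
for n,a,b in [("base -y near",C(270,580),S(75,392)),("hop rim nearR(-y)",C(333,220),S(548,183)),("rim far -y",C(358,62),S(765,170)),("rim near +y",C(175,190),S(507,60)),("rim far +y",C(208,30),S(700,50))]:
    print(n,*tri(t,a,s,b))
nl,nr=plane(t,C(95,550),.01),plane(t,C(270,580),.01); print("near edge",nl,nr,np.linalg.norm(nl-nr))
fr=plane(t,C(325,225),.01);d=fr-nr;print("yaw from -y edge",np.arctan2(d[1],d[0]),"near edge",np.arctan2(nl[0]-nr[0],nl[1]-nr[1]))
print("tab side top",plane(s,S(100,140),.092), "jar",plane(t,C(382,425),.043),"pen",plane(t,C(503,375),.01),plane(t,C(483,578),.01),"loupe",plane(t,C(57,255),.014))
E
```

```text
Traceback (most recent call last):
  File "h.py", line 14, in blob
    n,l,s,c=cv2.connectedComponentsWithStats(m); i=1+np.argmax(s[1:,4]);
                                                     ~~~~~~~~~^^^^^^^^^
ValueError: attempt to get argmax of an empty sequence
```

```bash
sed -i 's/thr=40/thr=60/' h.py; cat > m.py <<'E'
from h import *
np.set_printoptions(precision=4,suppress=True)
t,s=get_image("top"),get_image("side")
print(t["color"][165:180,310:336].max(2).min(),s["color"][188:215,355:374].max(2).min())
ct,st,rt=blob(t,(310,165,336,180)); cs,ss,rs=blob(s,(355,188,374,215))
print(ct,st,rt); print(cs,ss,rs); print("bar tri",tri(t,ct,s,cs),"plane .105",plane(t,ct,.105), "side plane .099",plane(s,cs,.099))
C=lambda u,v:(265+u/4,100+v/4); S=lambda u,v:(270+u/4.4,170+v/4.4)
for n,a,b in [("base -y near",C(270,580),S(75,392)),("hop rim nearR(-y)",C(333,220),S(548,183)),("rim far -y",C(358,62),S(765,170)),("rim near +y",C(175,190),S(507,60)),("rim far +y",C(208,30),S(700,50))]:
    print(n,*tri(t,a,s,b))
nl,nr=plane(t,C(95,550),.01),plane(t,C(270,580),.01); print("near edge",nl,nr,np.linalg.norm(nl-nr))
fr=plane(t,C(325,225),.01);d=fr-nr;print("yaw from -y edge",np.arctan2(d[1],d[0]),"near edge",-np.arctan2(nl[0]-nr[0],nl[1]-nr[1]))
print("tab side top",plane(s,S(100,140),.092), "jar",plane(t,C(382,425),.043),"pen",plane(t,C(503,375),.01),plane(t,C(483,578),.01),"loupe",plane(t,C(57,255),.014))
E
python3 m.py
```

```text
40 11
[323.1935 172.9516] [ 7  5 14  7 62] ((13.470588684082031, 8.117648124694824), (12.611852645874023, 4.850712776184082), 14.03624439239502)
[364.0297 202.396 ] [  6   6   7  18 101] ((9.0, 14.5), (17.0, 6.0), 90.0)
bar tri (array([ 0.6606, -0.0792,  0.0964]), np.float64(0.0004274221387933556)) plane .105 [ 0.659  -0.0788  0.105 ] side plane .099 [ 0.6594 -0.0821  0.099 ]
base -y near [ 0.4897 -0.1101  0.0065] 0.0018856224732659483
hop rim nearR(-y) [ 0.7013 -0.1363  0.1106] 0.0010687552486198244
rim far -y [ 0.7985 -0.1511  0.1094] 0.002729138755212258
rim near +y [ 0.7195 -0.0444  0.1079] 0.003182860288077326
rim far +y [ 0.8146 -0.0617  0.1092] 0.0010478140716096815
near edge [0.5062 0.0025 0.01  ] [ 0.4889 -0.1097  0.01  ] 0.11344999311577054
yaw from -y edge -0.14087330723735422 near edge -0.15273741982569128
tab side top [ 0.5214 -0.0361  0.092 ] jar [ 0.5873 -0.1761  0.043 ] pen [ 0.6239 -0.2597  0.01  ] [ 0.4924 -0.2469  0.01  ] loupe [0.6954 0.0313 0.014 ]
```

Measurements agree with each other:
- **Origin:** about (0.660, -0.080). The bar triangulates to z = 0.096 against 0.099 stated, and the hopper rim to about 0.109.
- **Yaw:** about -0.17.

The open fingers across the bar's thickness would hit the hopper (back at 57 mm, wall at 49 mm). I'll grip the bar by its end faces instead.

```bash
cat >> h.py <<'E'
O=np.array([.660,-.080]); Y=-.17
def F(x,y,z): c,s=np.cos(Y),np.sin(Y); return [O[0]+c*x-s*y,O[1]+s*x+c*y,z]
def D(q): return [np.pi,0,Y+q]
def st(m): print(m,round(robot.current_time_s(),1),np.round(robot.current_ee_pos(),4),"F",np.round(robot.current_wrist_force(),1),"Mz",np.round(robot.current_wrist_torque()[2],2),"w",round(robot.current_gripper_width(),4))
E
python3 - <<'E'
from h import *
for z in(.25,.166):
  for q in (0,.95,np.pi,np.pi+.95-2*np.pi): 
    r=robot.inverse_kinematics(F(0,0,z),D(q)); print(z,q,None if r is None else np.round(r,2))
robot.move_pose(F(0,0,.25),D(0)); st("above")
print(robot.line_to(F(0,0,.166),feed=.08,max_force=8)); st("down")
robot.clamp(30); st("clamp")
t=get_image("top")["color"];s=get_image("side")["color"]
cv2.imwrite("pics/g1.png",cv2.resize(np.hstack([t[120:240,265:385],s[160:280,300:420]]),None,fx=3.3,fy=3.3,interpolation=cv2.INTER_CUBIC))
E
```

```text
0.25 0 [-0.12  0.46  0.04  1.15  0.   -3.09]
0.25 0.95 [-0.12  0.46  0.04  1.15  0.    2.24]
0.25 3.141592653589793 [-0.12  0.46  0.04  1.15  0.    0.05]
0.25 -2.191592653589793 [-0.12  0.46  0.04  1.15  0.   -0.9 ]
0.166 0 [-0.12  0.51 -0.07  0.98  0.   -3.09]
0.166 0.95 [-0.12  0.51 -0.07  0.98  0.    2.24]
0.166 3.141592653589793 [-0.12  0.51 -0.07  0.98  0.    0.05]
0.166 -2.191592653589793 [-0.12  0.51 -0.07  0.98  0.   -0.9 ]
above 4.2 [ 0.66   -0.0803  0.2501] F [-0.2  0.2 -0.2] Mz -0.03 w 0.0857
False
down 5.4 [ 0.6605 -0.08    0.1667] F [-0.6 -0.3 -0.2] Mz 0.02 w 0.0854
clamp 5.9 [ 0.6601 -0.0801  0.1664] F [-0.8  0.7  3.1] Mz 0.05 w 0.0349
```

View pics/g1.png

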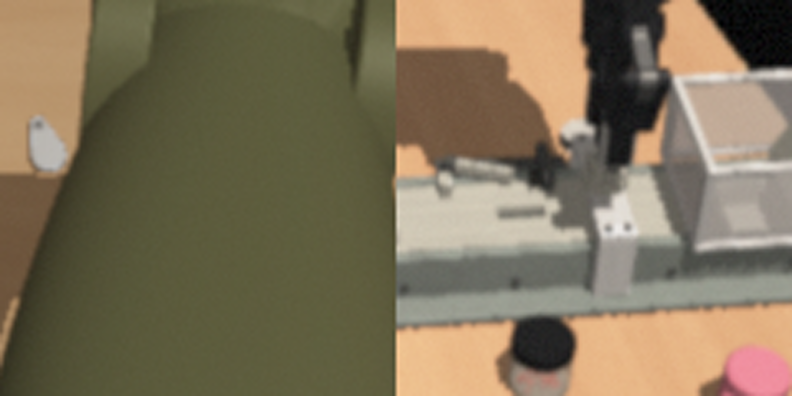

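The fingers hold the bar by its ends (width 35 mm, expected 36; the hand is in side view at (610,100)). Joint 6 is at -3.09 and could not turn the required way, so I'll regrasp half a turn round, then lift and turn.

```bash
sed -i 's/Y+q\]/Y+q-np.pi]/' h.py; python3 - <<'E'
from h import *
robot.release(); robot.line_to(F(0,0,.215),feed=.15)
robot.move_pose(F(0,0,.215),D(0)); robot.line_to(F(0,0,.166),feed=.12,max_force=8)
robot.clamp(60); st("clamp"); print(robot.current_joint_pos()[5])
z=.166+.0125
robot.line_to(F(0,0,z),feed=.03); st("lift")
for q in(.35,.7,1.0): robot.move_pose(F(0,0,z),D(q)); st(q)
robot.line_to(F(0,0,.1755),feed=.03); st("lower")
robot.release(); st("rel")
robot.line_to(F(0,0,.25),feed=.15); st("up")
robot.move_pose(F(-.19,0,.25),D(0)); st("behind")
t=get_image("top")["color"];s=get_image("side")["color"]
cv2.imwrite("pics/g2.png",cv2.resize(np.hstack([t[120:240,265:385],s[160:280,280:400]]),None,fx=3.3,fy=3.3,interpolation=cv2.INTER_CUBIC))
E
```

```text
clamp 10.7 [ 0.6604 -0.0801  0.167 ] F [-1.5 -0.1  5.3] Mz 0.06 w 0.0346
0.04934441285983936
lift 11.3 [ 0.6601 -0.0801  0.1782] F [ 3.7 -1.1 -6. ] Mz 0.01 w 0.0343
0.35 11.7 [ 0.6601 -0.0802  0.1783] F [ 4.7 -1.3 -6.3] Mz 0.0 w 0.0344
0.7 12.1 [ 0.6602 -0.0802  0.1786] F [ 4.4 -2.6 -6.9] Mz -0.0 w 0.0343
1.0 12.5 [ 0.6602 -0.0803  0.1786] F [ 5.6 -2.3 -5.4] Mz 0.03 w 0.0344
lower 12.8 [ 0.6603 -0.0803  0.1763] F [ 2.3 -2.9  1.8] Mz -0.02 w 0.0342
rel 13.3 [ 0.6599 -0.0798  0.1754] F [ 0.3 -0.1  0.3] Mz -0.03 w 0.0852
up 14.0 [ 0.6597 -0.08    0.2494] F [-0.1  0.1 -0.7] Mz -0.04 w 0.0854
behind 14.9 [ 0.4733 -0.0479  0.2497] F [-0.   1.1 -0.2] Mz 0.0 w 0.0854
```

View pics/g2.png

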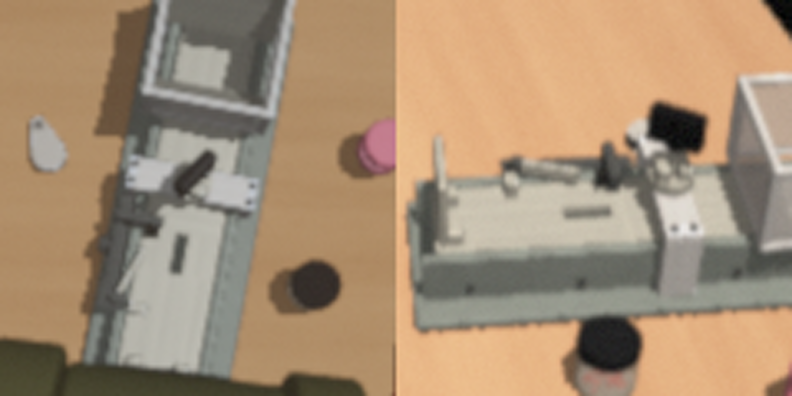

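The bar now stands at about 0.95 rad (top crop (196,173)) and stays raised by itself. Next I'll push the gate with closed fingers.

```bash
python3 - <<'E'
from h import *
robot.clamp(20); robot.line_to(F(-.195,0,.138),ori=D(0),feed=.15); st("start")
print(robot.line_to(F(-.122,0,.138),feed=.03,max_force=22)); st("a")
hit=robot.line_to(F(-.085,0,.138),feed=.012,max_force=24); print(hit); st("b")
p=np.array(robot.current_ee_pos()); d=p[:2]-O; print("tcp feeder x",d@[np.cos(Y),np.sin(Y)])
robot.line_to(F(-.18,0,.138),feed=.1); robot.line_to(F(-.18,0,.25),feed=.2); robot.release(); st("off")
t=get_image("top")["color"];s=get_image("side")["color"]
cv2.imwrite("pics/g3.png",cv2.resize(np.hstack([t[120:240,265:385],s[160:280,280:400]]),None,fx=3.3,fy=3.3,interpolation=cv2.INTER_CUBIC))
E
```

```text
start 16.7 [ 0.4684 -0.0471  0.1386] F [-0.2  0.2  0.4] Mz -0.01 w 0.0003
False
a 19.3 [ 0.5367 -0.0588  0.1374] F [-9.8  2.2  8.5] Mz 0.07 w -0.0002
True
b 21.4 [ 0.558  -0.0624  0.1361] F [-6.7  1.3  5.2] Mz -0.02 w -0.0002
tcp feeder x -0.10348747985300293
off 23.9 [ 0.4827 -0.0495  0.2501] F [ 0.4 -0.1  0.2] Mz -0.01 w 0.0852
```

View pics/g3.png

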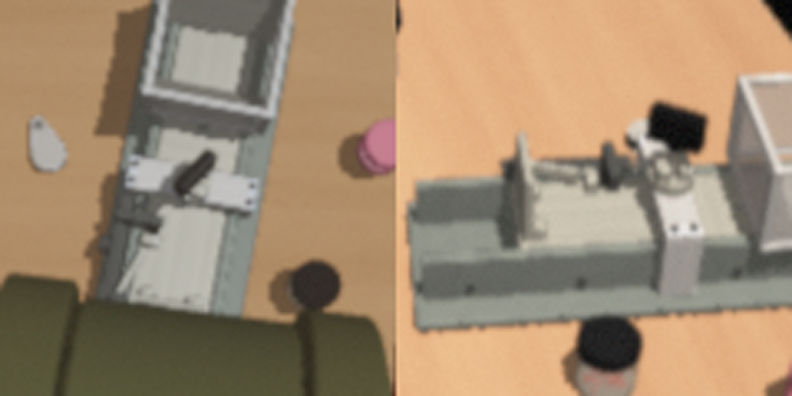

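The gate moved about 53 mm (tab now at side (523,190)). I'll check in a closer crop whether the catch has snapped, with the arm clear.

```bash
python3 - <<'E'
from h import *
robot.move_pose(F(-.19,-.12,.25),D(0))
t=get_image("top")["color"];s=get_image("side")["color"];s0=cv2.imread("pics/side0.png");t0=cv2.imread("pics/top0.png")
R=lambda a,f:cv2.resize(a,None,fx=f,fy=f,interpolation=cv2.INTER_CUBIC)
A=np.vstack([np.hstack([R(t0[175:245,285:335],5.6)[:280],R(s0[195:235,285:365],6)[:240].repeat(1,0) if 0 else np.pad(R(s0[195:240,285:365],6),((0,10),(0,0),(0,0)))]),
 np.hstack([R(t[175:245,285:335],5.6)[:280],np.pad(R(s[195:240,285:365],6),((0,10),(0,0),(0,0)))])])
cv2.imwrite("pics/g4.png",A);print(A.shape)
E
```

```text
(560, 760, 3)
```

View pics/g4.png

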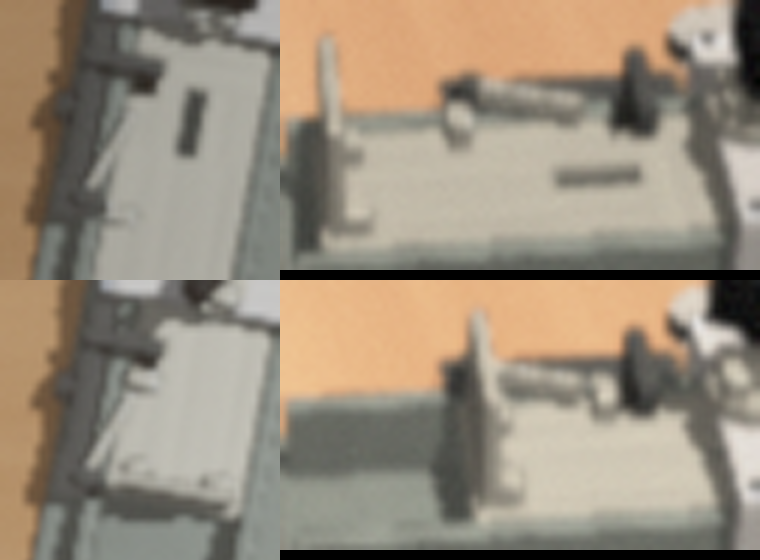

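The catch tip is back where it started (side crop (580,105) before and after), and the lug at (605,115) is now just ahead of it, so the catch has snapped in. Now I'll turn the T-bar back.

```bash
python3 - <<'E'
from h import *
robot.move_pose(F(0,0,.25),D(1.0)); print(robot.line_to(F(0,0,.1757),feed=.1,max_force=8)); st("down")
robot.clamp(60); st("clamp")
z=.166+.0125
robot.line_to(F(0,0,z),feed=.03); st("lift")
for q in(.65,.3,0): robot.move_pose(F(0,0,z),D(q)); st(q)
robot.line_to(F(0,0,.167),feed=.03,max_force=25); st("lower")
robot.release(); robot.line_to(F(0,0,.25),feed=.15); st("up")
robot.move_pose(F(-.19,-.12,.30),D(0)); st("clear")
R=lambda a,f:cv2.resize(a,None,fx=f,fy=f,interpolation=cv2.INTER_CUBIC)
t,s=get_image("top"),get_image("side")
cv2.imwrite("pics/g5.png",np.hstack([R(t["color"][150:250,270:350],5),R(s["color"][180:280,285:365],5)]))
a=blob(t,(310,165,336,180));b=blob(s,(355,180,380,215)); print(a,b,tri(t,a[0],s,b[0]))
E
```

```text
False
down 26.4 [ 0.6604 -0.0802  0.1764] F [ 0.4  0.3 -0.2] Mz 0.0 w 0.0853
clamp 26.9 [ 0.6605 -0.0802  0.1764] F [-0.  -1.   2.9] Mz 0.03 w 0.0346
lift 27.2 [ 0.6603 -0.0802  0.1779] F [ 5.2 -2.3 -5.6] Mz -0.02 w 0.0343
0.65 27.6 [ 0.6602 -0.0802  0.1778] F [ 4.9 -1.1 -7.3] Mz -0.02 w 0.0343
0.3 28.0 [ 0.6602 -0.0801  0.178 ] F [ 5.3 -1.2 -6.1] Mz -0.01 w 0.0344
0 28.4 [ 0.6603 -0.08    0.178 ] F [ 3.9 -1.3 -5.8] Mz -0.05 w 0.0343
lower 29.0 [ 0.6603 -0.08    0.1672] F [ 4.  -1.8 -1.1] Mz 0.14 w 0.0343
up 30.2 [ 0.6596 -0.0799  0.2492] F [-0.2 -0.3  0.6] Mz 0.06 w 0.0853
clear 31.1 [ 0.4533 -0.1661  0.2997] F [0.2 0.4 0. ] Mz 0.01 w 0.0853
(array([322.5483871 , 173.64516129]), array([ 8,  6, 12,  6, 31], dtype=int32), ((13.5, 8.500000953674316), (11.399173736572266, 3.6380343437194824), 14.03624439239502)) (array([364.09090909, 202.46464646]), array([ 6, 14,  7, 18, 99], dtype=int32), ((9.0, 22.5), (17.0, 6.0), 90.0)) (array([ 0.66012731, -0.07811144,  0.0953213 ]), np.float64(0.0025778351558813006))
```

View pics/g5.png

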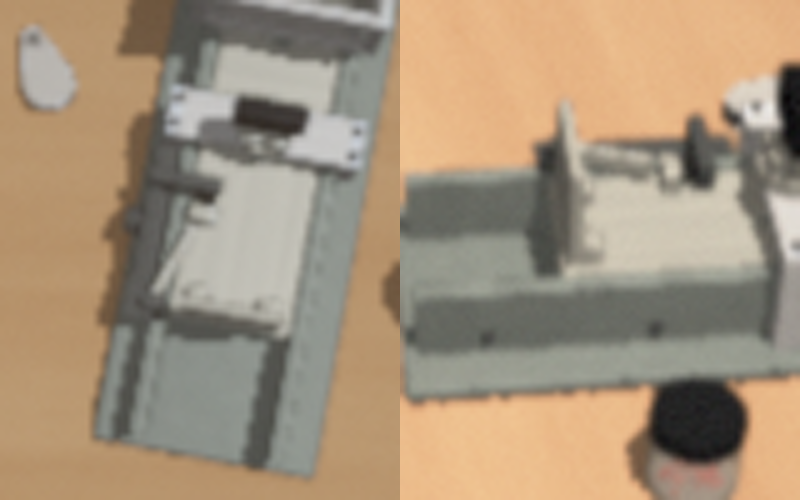

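The T-bar is back across the feeder. Its blob in the side view is at (364.1,202.5) against (364.0,202.4) at the start, so the plunger is fully home. The gate is shut with the lug ahead of the catch tip, and the jar and loupe have not moved. I'll hand it in.

```bash
python3 -c "
from workcell import robot
print(robot.finish_job(), robot.current_time_s())"
```

```text
the job is handed in; nothing more can be done
the job is handed in; nothing more can be done
```

I handed the job in after about 31 s of robot time: from the final pictures the gate is shut with the catch snapped in behind its lug, the plunger is fully home with the T-bar straight across, and the loose things look undisturbed, though no verdict came back.

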